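# Step the nest carrier of a capping press under its pointer, blue then red

### The arm

A 6-joint arm with a two-finger parallel gripper is mounted at the origin on the work surface. World frame = base frame: x ahead of the robot, y to its left, z up, the work surface at z = 0. Lengths are in m, angles in rad, forces in N, time in s.
With the tool pointing down it reaches from about 0.35 to 0.85 m from the base axis. Payload 8.1 kg.
Tool frame: the origin (TCP) lies midway between the tips of the shut fingers; the grasp point (between the pads) lies 19 mm behind it; z points along the fingers, y is the direction in which the jaws open and shut (so a half turn about z gives the same grasp; the last joint's range is limited). The gripper opens to 85 mm and grips with 20 to 120 N. Pads are 22 mm wide; open, the fingers measure 114 mm over their backs; the gripper's body (76 mm by 85 mm) begins 54 mm behind the grasp point. The pads swing forward as they close: fully open they stand 13 mm farther back than shut.
Start: joints at [-1.392, 0.13, 1.488, -0, 1.523, -0.085], TCP at [0.156, -0.579, 0.231] pointing down, gripper open.
Joint ranges: [-2.96, 2.96], [-0.89, 2.26], [0.02, 2.5], [-1.34, 4.48], [0, 2.73], [-2.66, 2.66]. Speed limits (rad/s): [2.39, 2.39, 2.79, 3.14, 3.14, 3.14].

### API

Orientations are given as [roll, pitch, yaw] about the fixed x, y, z axes, in that order (R = Rz(yaw) Ry(pitch) Rx(roll)).
In Python, from bench import manip, optics, sign_off gives the robot as it stands. The module is installed in compiled form; this text tells all that it offers.
- The arm moves only by the tool apply_moves, never from a script. Its argument "deltas" is a list of rows, each a list of 4 numbers: the shift along the tool's x, y, z in m, then the turn about the tool's z in degrees. A call has 1 to 8 rows; each row shifts and turns the commanded pose from where the row before left it, along the tool's axes as they then stand; what a row does not reach is not made up. A row lasts 1/12 s, in which the tool goes at most 41.7 mm and 7.16 degrees, less where a joint would pass 70% of its speed; a pose out of reach is approached as far as the arm can. A call with a gripper value outside its range is refused whole. "jaw" is the finger opening in m, from 0 to 0.0854, set as the call begins (left out, the last holds). The fingers move at their own pace and stop on an object; "squeeze" is the grip in N (left out, the last holds). Time passes only in rows, so rows that do not move let the fingers close. It gives the time, the measured TCP pose, the force and the opening at its end, in the units of the state.
- manip.sense(): the state, without advancing time (a new reading comes with each control period).
- optics.camera(name): name is "scene" or "side" or "wrist"; returns the picture (384x512x3 uint8, red, green, blue); there is no depth.
- optics.camera_info(name): a dict with "K" (3x3 intrinsics, pixels), "world_to_cam" (4x4, takes a point from world to camera coordinates). Camera axes: x right, y down, z forward; pixel columns grow to the right and rows downward; lengths in m; the calibration is good to about 2 mm. A picture is of the moment at which its call begins: read the wrist's pose just before it. camera_info takes no time and is no camera call; for the wrist camera it gives the pose at the moment of the call.
- sign_off(): hands the job in, once; it reports no verdict.
The state is a dict: "time": time; "q": joint angles; "dq": joint speeds; "effort": joint torques, N m; "tool_pos": TCP position; "orientation": TCP orientation; "contact_force": force on the tool from outside, world axes, zero at the start; "torque": the same for the moment, N m; "width": finger opening in m.
Only numpy, scipy, OpenCV 4.12 (cv2) and the standard library are available. Lean on these libraries where they do the work, as an engineer would, in place of code of your own. Each camera call takes 0.05 s, during which the arm holds its last target.

### The job

Check the stations of the capping press: slide the carrier on its two slides until the fixed pointer stands over the black spot of the blue disc and keep it still there for about two seconds, then step it on until the pointer stands over the black spot of the red disc, and let go so that it stays there. Leave the bottles, tray and tools around the press where they are.

Things in the scene. Friction and masses are not known exactly. Their poses are not given: they have to be found in the camera images.
- press: Fixed gold capping press, its front about square to the robot's left. Origin on the table top straight below the pointer; its x points from front to back (towards the robot's right), y away from the robot, z up. Gold base plate 15 mm thick, x -170 to +190, y -220 to +220 mm. Two columns at x +150, y +-55 carry the head, 420 mm tall with a handwheel on top.
- guard_edge (a point): Middle of the lower front edge (black strip) of the clear guard sheet, 265 mm above the table. The fixed sheet reaches from here 305 mm back (+x of the press), 115 mm to either side, over the handle: a tool pointing straight down does not fit. Lean it about 40 degrees: fingers pointing down and along +x of the press, the gripper's body out in front of the guard.
- pointer_tip (a point): Tip of the fixed vertical pointer, an orange cone on a steel rod 10 mm thick, at x 0, y 0 of the press, 70 mm above the table, about 8 mm above the discs. It never moves.
- handle (a point): Grip point of the carrier's handle: a straight black bar 16 mm wide (press's y), 14 mm thick, 82 mm long, leaning 40 degrees from vertical towards the front (-x of the press) as it rises. The point is on its axis, 50 mm up the bar from its foot, 86 mm above the table; axes as the press's, not the bar's. Pinch it across its 16 mm width, fingers along the bar.
- carrier (a point): Centre of the nest plate's underside, on top of the gold carrier plate (180 x 140 mm, 10 mm thick, top 50 mm above the table), which bears the handle near its front edge, in a dark foot block rising 10 mm above it. It slides level without turning, along the press's x and y, with about 2.5 N friction each way; no spring, it stays where it is left.
- blue_spot (a point): Centre of the black spot (12 mm diameter) on the blue disc (33 mm diameter), 62 mm above the table. Blue, red and an unused white disc lie 120 degrees apart on a round aluminium nest plate (124 mm diameter), spots 38 mm from its centre. The plate is clamped on the carrier at any angle and does not turn in use: the spots move just as the handle does.
- red_spot (a point): Centre of the black spot (12 mm diameter) on the red disc, otherwise as the blue one.
- cross_slide (a joint): Carrier's position along the press's y in m (+ is away from the robot), -0.05 to +0.05 (hard stops); at 0 the nest plate's centre is level with the pointer. All spots can reach the pointer within +-0.038.
- in_out_slide (a joint): Carrier's position along the press's x (+ is inwards, away from its front) in m, -0.05 to +0.05 (hard stops); at 0 the nest plate's centre is level with the pointer. All spots can reach the pointer within +-0.038.
- pump_bottle: Loose bystander, not to be disturbed; origin at the centre of its underside. White pump bottle 60 mm diameter, 189 mm tall, standing on the press's base plate near the robot.
- dropper_bottle: Loose bystander, not to be disturbed; origin at the centre of its underside. Amber dropper bottle 34 mm diameter, 102 mm tall, standing on the press's base plate on the side away from the robot.
- green_bottle: Loose bystander, not to be disturbed; origin at the centre of its underside. Green bottle 52 mm diameter, 150 mm tall, on the table to the right.
- cap_tray: Loose bystander, not to be disturbed; origin at the centre of its underside. Blue tray of caps 120 x 150 x 45 mm, on the table to the left.
- screwdriver: Loose bystander, not to be disturbed; origin at the centre of its underside. Orange-handled screwdriver lying on the table to the left.
- chuck: Loose bystander, not to be disturbed; origin at the centre of its underside. Turned aluminium spare chuck 56 mm diameter, 50 mm tall, on the table to the right.

How it is judged:
By the outcome, as a careful person would: the job done as asked, in the order asked, and still so for the second after the job is handed in, with the robot touching nothing.
It also fails if it takes over 51 s, if anything falls off the work surface, if the arm or the gripper's body presses on something with over 40 N, if the wrist force passes 120 N, or if a joint passes its speed limit or range.

## Working session

There is one attempt and no reset: what is moved stays moved. The work goes in short steps, Python scripts to look and compute and a tool call to move; the robot and the scene stay as the last step left them, time stands still between calls to the robot, and variables do not carry over. Pictures are saved under pics/ and viewed, and the job is handed in when it is done.

Besides the shell and the picture viewer there is one more tool, called after "Emit:" by a JSON object that holds its "method" and its "body". apply_moves: Moves the arm, as the interface text tells. Its arguments: {"type":"object","properties":{"deltas":{"type":"array","items":{"type":"array","items":{"type":"number"}}},"jaw":{"type":"number"},"squeeze":{"type":"number"}},"required":["deltas"]}

```bash
mkdir -p pics; python3 - <<'E'
from bench import manip, optics
import cv2, numpy as np
s=manip.sense(); print({k:np.round(v,4).tolist() for k,v in s.items()})
for n in ["scene","side","wrist"]:
    i=optics.camera_info(n); print(n,np.round(i["K"],1).tolist(),np.round(i["world_to_cam"],4).tolist())
    cv2.imwrite(f"pics/{n}0.png",optics.camera(n)[:,:,::-1])
E
```

```text
{'time': 0.0, 'q': [-1.3924, 0.1312, 1.4893, -0.0, 1.5229, -0.0854], 'dq': [0.0012, -0.0003, 0.0004, -0.0008, 0.0, 0.0017], 'effort': [-0.0014, -56.9403, -50.0551, -0.0001, 0.015, -0.0001], 'tool_pos': [0.1564, -0.5787, 0.2302], 'orientation': [-3.1398, -0.0001, 0.2638], 'contact_force': [0.351, 0.552, -0.0831], 'torque': [0.0088, -0.0327, 0.0076], 'width': 0.0856}
scene [[393.7, 0.0, 255.4], [0.0, 393.7, 192.2], [0.0, 0.0, 1.0]] [[-0.2644, 0.9644, -0.0041, 0.1695], [0.6034, 0.1622, -0.7808, -0.1904], [-0.7523, -0.2089, -0.6248, 1.717], [0.0, 0.0, 0.0, 1.0]]
side [[405.9, 0.0, 261.3], [0.0, 405.9, 192.6], [0.0, 0.0, 1.0]] [[0.9902, -0.1396, 0.0088, -0.5523], [-0.1284, -0.9322, -0.3383, 0.1356], [0.0554, 0.3339, -0.941, 1.2754], [0.0, 0.0, 0.0, 1.0]]
wrist [[277.1, 0.0, 256.5], [0.0, 277.1, 189.6], [0.0, 0.0, 1.0]] [[0.2611, -0.9653, -0.0027, -0.599], [-0.9279, -0.2518, 0.275, -0.0368], [-0.2661, -0.0693, -0.9615, 0.3801], [0.0, 0.0, 0.0, 1.0]]
```

View pics/scene0.png

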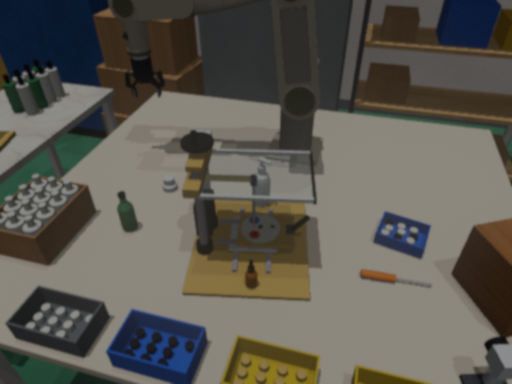

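View pics/side0.png

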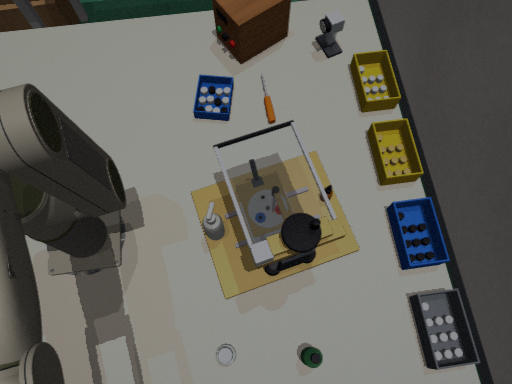

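View pics/wrist0.png

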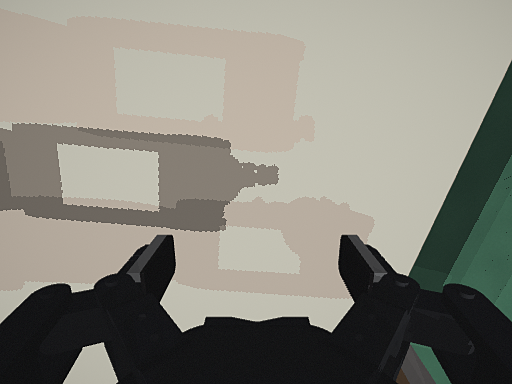

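```bash
python3 - <<'E'
import cv2
a=cv2.imread("pics/scene0.png")[120:310,160:350]; cv2.imwrite("pics/s_z.png",cv2.resize(a,(760,600)[:1]*1+(760,) if 0 else (600,600),interpolation=cv2.INTER_CUBIC))
a=cv2.imread("pics/side0.png")[110:300,180:370]; cv2.imwrite("pics/d_z.png",cv2.resize(a,(600,600),interpolation=cv2.INTER_CUBIC))
E
```

```text
(no output)
```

View pics/s_z.png

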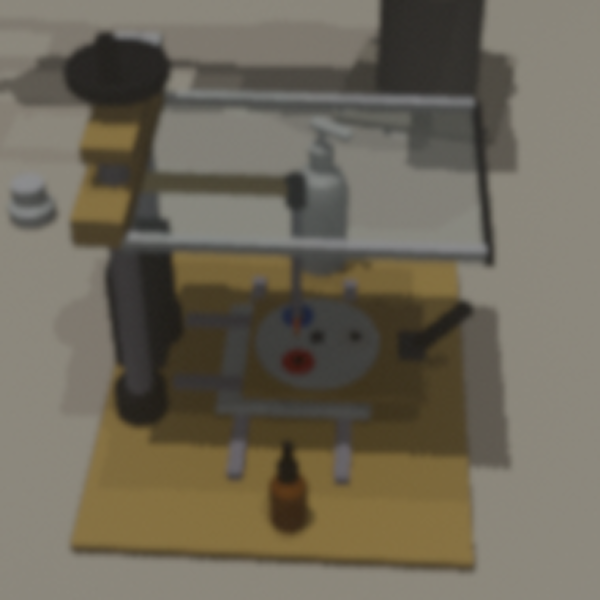

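View pics/d_z.png

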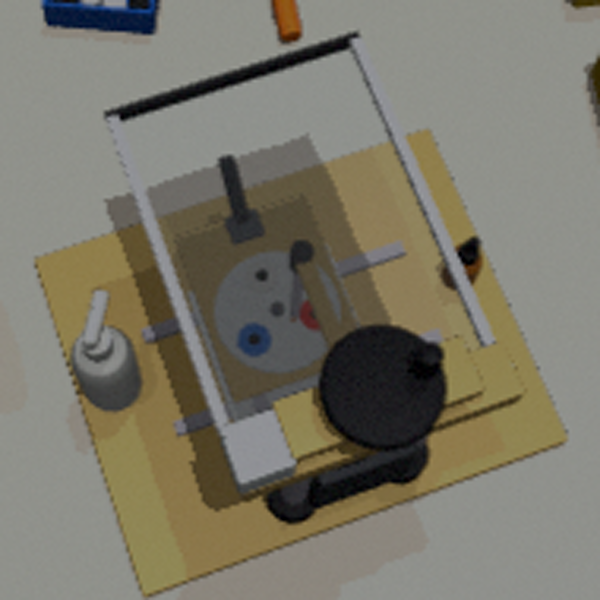

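```bash
cat > fit.py <<'E'
import numpy as np
from bench import optics
from scipy.optimize import least_squares
def proj(i,p):
    c=i["world_to_cam"][:3,:3]@p+i["world_to_cam"][:3,3]; u=i["K"]@c; return u[:2]/u[2]
S=600/190
so=np.array([160,120]);do=np.array([180,110])
I={n:optics.camera_info(n) for n in("scene","side")}
plate={"ff":(-.17,.22),"fn":(-.17,-.22),"bf":(.19,.22),"bn":(.19,-.22)}
obs=[("side","fn",(36,258)),("side","ff",(431,130)),("side","bf",(567,437)),("side","bn",(147,595)),
("scene","ff",(473,566)),("scene","bf",(73,549)),("scene","fn",(458,265)),
("side","blue",(254,340)),("side","white",(261,275)),("side","cen",(277,309)),
("scene","red",(298,361)),("scene","white",(355,336)),("scene","cen",(317,337)),("scene","tip",(297,330))]
def pts(v):
    x,y,yaw,qx,qy,a=v[:6]
    P={k:(*p,.015) for k,p in plate.items()}
    for k,o in(("blue",0),("red",v[6]*2*np.pi/3),("white",-v[6]*2*np.pi/3)):
        P[k]=(qx+.038*np.cos(a+o),qy+.038*np.sin(a+o),.062)
    P["cen"]=(qx,qy,.06);P["tip"]=(0,0,.07)
    P["hnd"]=None
    c,s=np.cos(yaw),np.sin(yaw)
    # press y dir = (cos yaw, sin yaw); press x = (sin yaw,-cos yaw)
    return {k:np.array([x+s*p[0]+c*p[1],y-c*p[0]+s*p[1],p[2]]) for k,p in P.items() if p is not None}
E
cat > f1.py <<'E'
from fit import *
for sg in(1,-1):
    best=None
    for a0 in np.arange(-3,3,1):
        def r(v):
            P=pts([*v,sg]); return np.concatenate([(proj(I[c],P[k])-((np.array(o)+.5)/S-.5+(so if c=="scene" else do)))for c,k,o in obs])
        q=least_squares(r,[.55,0,.28,0,0,a0],loss="soft_l1")
        if best is None or q.cost<best.cost: best=q
    print(sg,best.cost,np.round(best.x,4)); print(np.round(best.fun if 0 else r(best.x),1).reshape(-1,2).tolist())
    P=pts([*best.x,sg])
    print({k:np.round(p,3).tolist() for k,p in P.items()})
E
python3 f1.py
```

```text
1 11.86145899444588 [ 0.5913 -0.02    0.2092 -0.019  -0.0123 -0.955 ]
[[-0.5, -0.9], [-0.1, -2.0], [1.6, -0.0], [-0.7, -0.1], [0.5, -0.1], [-1.8, -0.6], [-0.7, -5.9], [0.1, -0.5], [-0.3, -0.2], [-0.1, -0.2], [-0.1, -0.2], [-0.5, -0.1], [-0.4, 0.3], [-0.4, 2.7]]
{'ff': [0.771, 0.192, 0.015], 'fn': [0.341, 0.101, 0.015], 'bf': [0.846, -0.16, 0.015], 'bn': [0.416, -0.252, 0.015], 'blue': [0.55, -0.032, 0.062], 'red': [0.612, -0.012, 0.062], 'white': [0.564, 0.032, 0.062], 'cen': [0.575, -0.004, 0.06], 'tip': [0.591, -0.02, 0.07]}
-1 50.94112111368408 [ 0.5913 -0.02    0.2092 -0.0183 -0.0158  1.0045]
[[-0.5, -0.9], [-0.1, -2.0], [1.6, -0.0], [-0.7, -0.1], [0.5, -0.1], [-1.8, -0.6], [-0.7, -5.9], [18.3, -7.1], [0.2, -0.2], [-1.1, 0.3], [0.5, -15.9], [-0.7, 0.2], [-0.6, -0.4], [-0.4, 2.7]]
{'ff': [0.771, 0.192, 0.015], 'fn': [0.341, 0.101, 0.015], 'bf': [0.846, -0.16, 0.015], 'bn': [0.416, -0.252, 0.015], 'blue': [0.608, -0.019, 0.062], 'red': [0.543, -0.03, 0.062], 'white': [0.566, 0.032, 0.062], 'cen': [0.572, -0.005, 0.06], 'tip': [0.591, -0.02, 0.07]}
```

Emit:
{"method": "apply_moves", "body": {"deltas": [[0,0,-0.01,-7],[0,0,-0.01,-7],[0,0,-0.01,-7],[0,0,-0.01,-7],[0,0,-0.01,-7],[0,0,-0.01,-7],[0,0,-0.01,-7],[0,0,-0.01,-7]]}}

```text
time: 0.82
tool_pos: [0.1564, -0.579, 0.3113]
orientation: [-3.141, -0.001, 1.247]
contact_force: [0.3, -0.2, -0.0]
width: 0.0853
```

Emit:
{"method": "apply_moves", "body": {"deltas": [[0,0,0,-7],[0,0,0,-7],[0,0,0,-7],[0,0,0,-7],[0,0,0,-2.5],[-0.04,0,0,0],[-0.04,0,0,0],[-0.04,0,0,0]]}}

```text
time: 1.48
tool_pos: [0.1809, -0.6974, 0.3111]
orientation: [3.142, -0.0, 1.774]
contact_force: [0.7, -0.6, 1.7]
width: 0.0857
```

Emit:
{"method": "apply_moves", "body": {"deltas": [[-0.04,0,0,0],[-0.04,0,0,0],[-0.04,0,0,0],[-0.04,0,0,0],[-0.04,0,0,0],[-0.04,0,0,0]]}}

```text
time: 1.98
tool_pos: [0.209, -0.8414, 0.3037]
orientation: [3.14, 0.028, 1.774]
contact_force: [9.3, -51.6, 44.0]
width: 0.0854
```

```bash
python3 - <<'E'
from bench import manip
import numpy as np
s=manip.sense(); print({k:np.round(v,3).tolist() for k,v in s.items()})
E
```

```text
{'time': 1.983, 'q': [-1.387, 1.102, 0.022, 0.002, 1.989, -1.589], 'dq': [-0.016, 0.496, -0.098, 0.01, 0.34, -0.009], 'effort': [1.205, -31.84, -107.934, -0.272, 6.822, 0.031], 'tool_pos': [0.209, -0.841, 0.304], 'orientation': [3.14, 0.028, 1.774], 'contact_force': [9.339, -51.619, 44.026], 'torque': [-1.838, -0.447, -0.056], 'width': 0.085}
```

Emit:
{"method": "apply_moves", "body": {"deltas": [[0,0,0,0],[0,0,0,0]]}}

```text
time: 2.15
tool_pos: [0.2086, -0.8406, 0.2949]
orientation: [3.14, 0.017, 1.773]
contact_force: [-0.6, 0.1, -0.0]
width: 0.0854
```

```bash
cat > st.py <<'E'
from bench import manip
import numpy as np
from scipy.spatial.transform import Rotation as R
s=manip.sense(); print({k:np.round(v,3).tolist() for k,v in s.items()})
m=R.from_euler('xyz',s['orientation']).as_matrix(); print("toolx",m[:,0].round(3),"y",m[:,1].round(3),"z",m[:,2].round(3))
E
python3 st.py
```

```text
{'time': 2.15, 'q': [-1.388, 1.108, 0.029, 0.002, 1.987, -1.589], 'dq': [0.004, -0.103, -0.116, -0.001, -0.002, 0.001], 'effort': [0.032, -93.957, -47.055, 0.02, -0.011, -0.004], 'tool_pos': [0.209, -0.841, 0.295], 'orientation': [3.14, 0.017, 1.773], 'contact_force': [-0.589, 0.096, -0.015], 'torque': [0.015, -0.001, 0.056], 'width': 0.085}
toolx [-0.201  0.979 -0.017] y [0.98  0.201 0.001] z [ 0.005 -0.017 -1.   ]
```

Emit:
{"method": "apply_moves", "body": {"deltas": [[-0.02,0,0,0],[-0.02,0,0,0],[-0.04,0,0,0],[-0.04,0,0,0]]}}

```text
time: 2.48
tool_pos: [0.2144, -0.8827, 0.2847]
orientation: [3.137, 0.119, 1.773]
contact_force: [0.3, 0.7, -0.5]
width: 0.0854
```

```bash
python3 st.py
```

```text
{'time': 2.483, 'q': [-1.392, 1.127, 0.022, 0.007, 1.873, -1.592], 'dq': [-0.019, 0.113, -0.001, 0.018, -0.44, -0.011], 'effort': [0.284, -98.53, -57.607, 0.011, 0.194, 0.026], 'tool_pos': [0.214, -0.883, 0.285], 'orientation': [3.137, 0.119, 1.773], 'contact_force': [0.298, 0.71, -0.548], 'torque': [0.064, -0.003, -0.018], 'width': 0.085}
toolx [-0.2    0.973 -0.119] y [0.979 0.202 0.004] z [ 0.028 -0.116 -0.993]
```

Emit:
{"method": "apply_moves", "body": {"deltas": [[-0.04,0,0,0],[-0.04,0,0,0],[-0.04,0,0,0],[-0.04,0,0,0],[-0.04,0,0,0],[-0.04,0,0,0]]}}

```text
time: 2.98
tool_pos: [0.2235, -0.953, 0.2694]
orientation: [3.132, 0.288, 1.772]
contact_force: [-0.4, 0.3, 0.3]
width: 0.0855
```

```bash
python3 st.py
```

```text
{'time': 2.983, 'q': [-1.4, 1.159, 0.022, 0.018, 1.672, -1.598], 'dq': [-0.013, 0.026, 0.0, 0.021, -0.373, -0.013], 'effort': [0.097, -99.327, -59.216, 0.074, -1.301, 0.025], 'tool_pos': [0.223, -0.953, 0.269], 'orientation': [3.132, 0.288, 1.772], 'contact_force': [-0.43, 0.309, 0.26], 'torque': [0.182, -0.036, 0.006], 'width': 0.086}
toolx [-0.192  0.939 -0.284] y [0.979 0.203 0.009] z [ 0.066 -0.277 -0.959]
```

Emit:
{"method": "apply_moves", "body": {"deltas": [[-0.04,0,0,0],[-0.04,0,0,0],[-0.04,0,0,0],[-0.04,0,0,0],[-0.04,0,0,0],[-0.04,0,0,0],[-0.04,0,0,0],[-0.04,0,0,0]]}}

```text
time: 3.65
tool_pos: [0.2326, -1.0256, 0.3122]
orientation: [3.125, 0.517, 1.769]
contact_force: [0.1, 0.6, 0.1]
width: 0.0854
```

```bash
python3 st.py
```

```text
{'time': 3.65, 'q': [-1.408, 1.147, 0.022, 0.034, 1.457, -1.606], 'dq': [-0.011, -0.047, 0.0, 0.024, -0.284, -0.011], 'effort': [0.073, -99.641, -59.257, 0.172, -3.006, 0.024], 'tool_pos': [0.233, -1.026, 0.312], 'orientation': [3.125, 0.517, 1.769], 'contact_force': [0.138, 0.64, 0.067], 'torque': [0.213, 0.022, 0.032], 'width': 0.085}
toolx [-0.171  0.853 -0.494] y [0.979 0.205 0.014] z [ 0.113 -0.481 -0.869]
```

Emit:
{"method": "apply_moves", "body": {"deltas": [[-0.04,0,0,0],[-0.04,0,0,0],[-0.04,0,0,0],[-0.04,0,0,0],[-0.04,0,0,0],[-0.04,0,0,0]]}}

```text
time: 4.15
tool_pos: [0.236, -1.0619, 0.3796]
orientation: [3.12, 0.679, 1.765]
contact_force: [-0.2, -0.3, 0.1]
width: 0.0853
```

```bash
python3 st.py
```

```text
{'time': 4.15, 'q': [-1.414, 1.108, 0.022, 0.046, 1.333, -1.611], 'dq': [-0.011, -0.106, 0.0, 0.023, -0.218, -0.009], 'effort': [0.096, -99.141, -55.741, 0.243, -4.114, 0.021], 'tool_pos': [0.236, -1.062, 0.38], 'orientation': [3.12, 0.679, 1.765], 'contact_force': [-0.242, -0.263, 0.097], 'torque': [0.304, 0.095, 0.007], 'width': 0.085}
toolx [-0.15   0.763 -0.628] y [0.978 0.206 0.016] z [ 0.142 -0.612 -0.778]
```

```bash
cat > f2.py <<'E'
from fit import *
obs[6]=("scene","fn",(458,263))
del obs[6]
v0=None
def r(v):
    P=pts([*v,1]); return np.concatenate([(proj(I[c],P[k])-((np.array(o)+.5)/S-.5+(so if c=="scene" else do)))for c,k,o in obs])
q=least_squares(r,[.59,-.02,.21,-.02,-.01,-.95],loss="soft_l1"); print(q.x.round(4),r(q.x).round(1).tolist())
x,y,yaw=q.x[:3]
def ray(c,o,z):
    u=(np.array(o)+.5)/S-.5+(so if c=="scene" else do); i=I[c]
    d=i["world_to_cam"][:3,:3].T@np.linalg.solve(i["K"],[*u,1]); p0=-i["world_to_cam"][:3,:3].T@i["world_to_cam"][:3,3]
    return p0+d*(z-p0[2])/d[2]
def topress(p):
    s,c=np.sin(yaw),np.cos(yaw);dx,dy=p[0]-x,p[1]-y
    return np.array([s*dx-c*dy,c*dx+s*dy,p[2]])
for n,c,o,z in [("g1","side",(108,116),.265),("g2","side",(357,38),.265),("g1","scene",(478,103),.265),("g2","scene",(490,258),.265),("htop","side",(229,160),.112),("htop","scene",(468,310),.112),("foot","side",(243,225),.06),("foot","scene",(410,345),.06),("white","scene",(355,336),.062),("red","scene",(298,361),.062),("blue","side",(254,340),.062),("white","side",(261,275),.062),("cen","side",(277,309),.06)]:
    p=ray(c,o,z); print(n,c,p.round(3),topress(p).round(3))
E
python3 f2.py
```

```text
[ 0.5911 -0.0206  0.2117 -0.0196 -0.0119 -0.9575] [-0.6, -0.5, -0.3, -1.9, 1.7, -0.0, -0.5, 0.3, 0.5, -0.3, -1.8, -0.6, 0.1, -0.5, -0.3, -0.2, -0.1, -0.2, -0.1, -0.2, -0.5, -0.1, -0.4, 0.3, -0.5, 2.6]
g1 side [0.444 0.121 0.265] [-0.17  -0.114  0.265]
g2 side [0.667 0.167 0.265] [-0.168  0.113  0.265]
g1 scene [0.423 0.118 0.265] [-0.171 -0.135  0.265]
g2 scene [0.654 0.165 0.265] [-0.168  0.1    0.265]
htop side [0.548 0.136 0.112] [-0.162 -0.009  0.112]
htop scene [0.552 0.142 0.112] [-0.167 -0.004  0.112]
foot side [0.555 0.087 0.06 ] [-0.113 -0.013  0.06 ]
foot scene [0.561 0.089 0.06 ] [-0.114 -0.007  0.06 ]
white scene [0.564 0.034 0.062] [-0.059 -0.015  0.062]
red scene [ 0.613 -0.012  0.062] [-0.004  0.024  0.062]
blue side [ 0.549 -0.033  0.062] [ 0.004 -0.044  0.062]
white side [0.565 0.031 0.062] [-0.056 -0.015  0.062]
cen side [ 0.576 -0.005  0.06 ] [-0.019 -0.012  0.06 ]
```

```bash
cat > leg.py <<'E'
import sys
from bench import manip
import numpy as np
from scipy.spatial.transform import Rotation as R
s=manip.sense(); m=R.from_euler('xyz',s['orientation']).as_matrix(); p=s['tool_pos']
for a in sys.argv[1:]:
    t=np.array(list(map(float,a.split(',')))); d=m.T@(t-p); n=int(np.ceil(np.linalg.norm(d)/.036)); print(a,"total",d.round(4),n,(d/n).round(4).tolist()); p=t
E
python3 st.py; python3 leg.py .34,-.62,.56 .47,0,.58 .50,.30,.50
```

```text
{'time': 4.15, 'q': [-1.414, 1.108, 0.022, 0.046, 1.333, -1.611], 'dq': [-0.011, -0.106, 0.0, 0.023, -0.218, -0.009], 'effort': [0.096, -99.141, -55.741, 0.243, -4.114, 0.021], 'tool_pos': [0.236, -1.062, 0.38], 'orientation': [3.12, 0.679, 1.765], 'contact_force': [-0.242, -0.263, 0.097], 'torque': [0.304, 0.095, 0.007], 'width': 0.085}
toolx [-0.15   0.763 -0.628] y [0.978 0.206 0.016] z [ 0.142 -0.612 -0.778]
.34,-.62,.56 total [ 0.2084  0.1957 -0.3961] 14 [0.0149, 0.014, -0.0283]
.47,0,.58 total [ 0.4412  0.2552 -0.3767] 18 [0.0245, 0.0142, -0.0209]
.50,.30,.50 total [ 0.2748  0.0898 -0.1172] 9 [0.0305, 0.01, -0.013]
```

Emit:
{"method": "apply_moves", "body": {"deltas": [[0.008,0.007,-0.014,0],[0.015,0.014,-0.028,0],[0.015,0.014,-0.028,0],[0.015,0.014,-0.028,0],[0.015,0.014,-0.028,0],[0.015,0.014,-0.028,0],[0.015,0.014,-0.028,0],[0.015,0.014,-0.028,0]]}}

```text
time: 4.82
tool_pos: [0.2891, -0.8422, 0.4714]
orientation: [3.12, 0.681, 1.764]
contact_force: [0.6, -0.3, 0.3]
width: 0.0851
```

Emit:
{"method": "apply_moves", "body": {"deltas": [[0.015,0.014,-0.028,0],[0.015,0.014,-0.028,0],[0.015,0.014,-0.028,0],[0.015,0.014,-0.028,0],[0.015,0.014,-0.028,0],[0.015,0.014,-0.028,0],[0.015,0.014,-0.028,0]]}}

```text
time: 5.4
tool_pos: [0.3413, -0.622, 0.5602]
orientation: [3.118, 0.681, 1.763]
contact_force: [-0.6, 0.1, 0.4]
width: 0.0855
```

```bash
python3 st.py; python3 leg.py .47,0,.58 .50,.30,.50
```

```text
{'time': 5.4, 'q': [-1.047, -0.12, 1.29, -0.189, 1.316, -1.263], 'dq': [0.524, -0.573, 0.251, -0.309, 0.402, 0.434], 'effort': [-5.007, -43.353, -53.315, -0.776, -5.116, -0.953], 'tool_pos': [0.341, -0.622, 0.56], 'orientation': [3.118, 0.681, 1.763], 'contact_force': [-0.615, 0.139, 0.354], 'torque': [0.283, 0.032, 0.053], 'width': 0.085}
toolx [-0.149  0.763 -0.629] y [0.978 0.206 0.018] z [ 0.144 -0.613 -0.777]
.47,0,.58 total [ 0.4429  0.2543 -0.3782] 18 [0.0246, 0.0141, -0.021]
.50,.30,.50 total [ 0.2747  0.0896 -0.1174] 9 [0.0305, 0.01, -0.013]
```

```bash
python3 leg.py .55,0,.55 .54,.30,.47
```

```text
.55,0,.55 total [ 0.4499  0.332  -0.3434] 19 [0.0237, 0.0175, -0.0181]
.54,.30,.47 total [ 0.2807  0.0505 -0.1232] 9 [0.0312, 0.0056, -0.0137]
```

Emit:
{"method": "apply_moves", "body": {"deltas": [[0.0237,0.0175,-0.0181,0],[0.0237,0.0175,-0.0181,0],[0.0237,0.0175,-0.0181,0],[0.0237,0.0175,-0.0181,0],[0.0237,0.0175,-0.0181,0],[0.0237,0.0175,-0.0181,0],[0.0237,0.0175,-0.0181,0],[0.0237,0.0175,-0.0181,0]]}}

```text
time: 6.07
tool_pos: [0.4294, -0.3597, 0.5561]
orientation: [3.114, 0.679, 1.761]
contact_force: [1.5, 0.8, 0.9]
width: 0.0853
```

```bash
python3 st.py; python3 leg.py .55,0,.55 .54,.30,.47
```

```text
{'time': 6.067, 'q': [-0.476, -0.363, 1.5, -0.498, 1.526, -0.777], 'dq': [1.021, -0.066, 0.064, -0.471, 0.432, 0.815], 'effort': [-7.162, -33.764, -51.558, -2.367, -3.985, -1.751], 'tool_pos': [0.429, -0.36, 0.556], 'orientation': [3.114, 0.679, 1.761], 'contact_force': [1.514, 0.805, 0.877], 'torque': [0.373, 0.081, 0.054], 'width': 0.085}
toolx [-0.147  0.764 -0.628] y [0.978 0.206 0.021] z [ 0.146 -0.612 -0.778]
.55,0,.55 total [ 0.2608  0.1919 -0.1977] 11 [0.0237, 0.0174, -0.018]
.54,.30,.47 total [ 0.2809  0.0503 -0.1227] 9 [0.0312, 0.0056, -0.0136]
```

Emit:
{"method": "apply_moves", "body": {"deltas": [[0.0237,0.0175,-0.018,0],[0.0237,0.0175,-0.018,0],[0.0237,0.0175,-0.018,0],[0.0237,0.0175,-0.018,0],[0.0237,0.0175,-0.018,0],[0.0237,0.0175,-0.018,0],[0.0237,0.0175,-0.018,0],[0.0237,0.0175,-0.018,0]]}}

```text
time: 6.73
tool_pos: [0.5179, -0.0975, 0.5516]
orientation: [3.113, 0.676, 1.761]
contact_force: [1.4, -0.1, -0.5]
width: 0.0855
```

Emit:
{"method": "apply_moves", "body": {"deltas": [[0.0237,0.0175,-0.018,0],[0.0237,0.0175,-0.018,0],[0.0237,0.0175,-0.018,0],[0.031,0.0056,-0.014,0],[0.031,0.0056,-0.014,0],[0.031,0.0056,-0.014,0],[0.031,0.0056,-0.014,0],[0.031,0.0056,-0.014,0]]}}

```text
time: 7.4
tool_pos: [0.5448, 0.1678, 0.5074]
orientation: [3.114, 0.674, 1.762]
contact_force: [0.7, 0.1, -0.5]
width: 0.0851
```

```bash
python3 st.py; python3 leg.py .54,.30,.47
```

```text
{'time': 7.4, 'q': [0.588, 0.219, 1.035, -0.715, 2.036, 0.104], 'dq': [0.556, 0.61, -0.51, 0.056, 0.269, 0.518], 'effort': [-1.917, -63.691, -45.351, -4.041, 0.0, -1.022], 'tool_pos': [0.545, 0.168, 0.507], 'orientation': [3.114, 0.674, 1.762], 'contact_force': [0.699, 0.063, -0.457], 'torque': [0.308, 0.004, -0.002], 'width': 0.085}
toolx [-0.148  0.767 -0.624] y [0.978 0.207 0.021] z [ 0.145 -0.607 -0.781]
.54,.30,.47 total [ 0.1255  0.0219 -0.0518] 4 [0.0314, 0.0055, -0.013]
```

Emit:
{"method": "apply_moves", "body": {"deltas": [[0.0314,0.0055,-0.013,0],[0.0314,0.0055,-0.013,0],[0.0314,0.0055,-0.013,0],[0.0314,0.0055,-0.013,0],[0,0,0,0]], "jaw": 0.06}}

```text
time: 7.82
tool_pos: [0.5394, 0.3039, 0.4637]
orientation: [3.126, 0.676, 1.774]
contact_force: [-0.3, -0.5, -1.3]
width: 0.0598
```

```bash
python3 st.py; python3 leg.py .530,.195,.188;python3 - <<'E'
from bench import optics
import cv2
for n in ["wrist","side"]: cv2.imwrite(f"pics/{n}1.png",optics.camera(n)[:,:,::-1])
E
```

```text
{'time': 7.817, 'q': [0.752, 0.473, 0.804, -0.691, 2.124, 0.247], 'dq': [-0.056, -0.069, 0.055, -0.03, -0.021, -0.047], 'effort': [0.735, -81.801, -56.259, -4.549, 1.703, 0.644], 'tool_pos': [0.539, 0.304, 0.464], 'orientation': [3.126, 0.676, 1.774], 'contact_force': [-0.269, -0.458, -1.299], 'torque': [0.309, 0.09, -0.012], 'width': 0.06}
toolx [-0.158  0.764 -0.626] y [0.977 0.212 0.012] z [ 0.142 -0.61  -0.78 ]
.530,.195,.188 total [ 0.0908 -0.0356  0.2801] 9 [0.0101, -0.004, 0.0311]
```

View pics/wrist1.png

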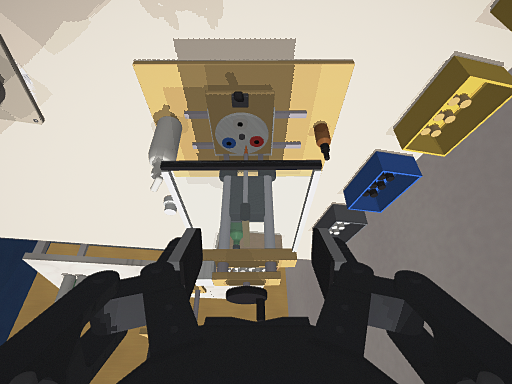

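Emit:
{"method": "apply_moves", "body": {"deltas": [[0.01,-0.004,0.031,0],[0.01,-0.004,0.031,0],[0.01,-0.004,0.031,0],[0.01,-0.004,0.031,0],[0.01,-0.004,0.031,0],[0.01,-0.004,0.031,0],[0.01,-0.004,0.031,0],[0,0,0,0]], "jaw": 0.06}}

```text
time: 8.58
tool_pos: [0.5306, 0.2099, 0.2497]
orientation: [3.129, 0.678, 1.768]
contact_force: [-0.8, -0.7, -1.4]
width: 0.0602
```

```bash
python3 st.py;python3 - <<'E'
from bench import optics
import cv2,pickle
i=optics.camera_info("wrist"); pickle.dump(i,open("w2.pkl","wb"))
a=optics.camera("wrist")[:,:,::-1]; cv2.imwrite("pics/wrist2.png",a)
cv2.imwrite("pics/wrist2z.png",cv2.resize(a[20:220,150:350],(600,600),interpolation=cv2.INTER_CUBIC))
E
```

```text
{'time': 8.583, 'q': [0.654, 0.292, 1.418, -0.613, 1.726, 0.447], 'dq': [0.028, 0.001, -0.125, -0.012, 0.101, -0.042], 'effort': [-0.068, -72.247, -54.379, -4.97, 0.685, 0.531], 'tool_pos': [0.531, 0.21, 0.25], 'orientation': [3.129, 0.678, 1.768], 'contact_force': [-0.836, -0.65, -1.366], 'torque': [0.335, 0.135, 0.011], 'width': 0.06}
toolx [-0.152  0.764 -0.627] y [0.979 0.203 0.01 ] z [ 0.135 -0.612 -0.779]
```

View pics/wrist2.png

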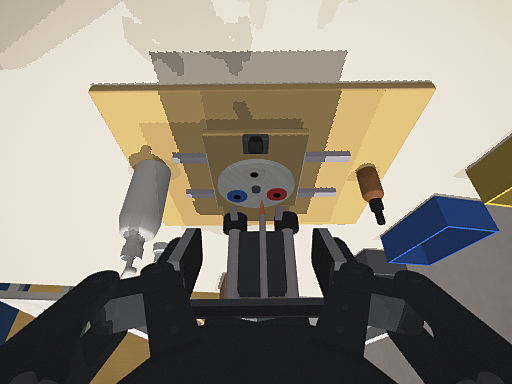

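View pics/wrist2z.png

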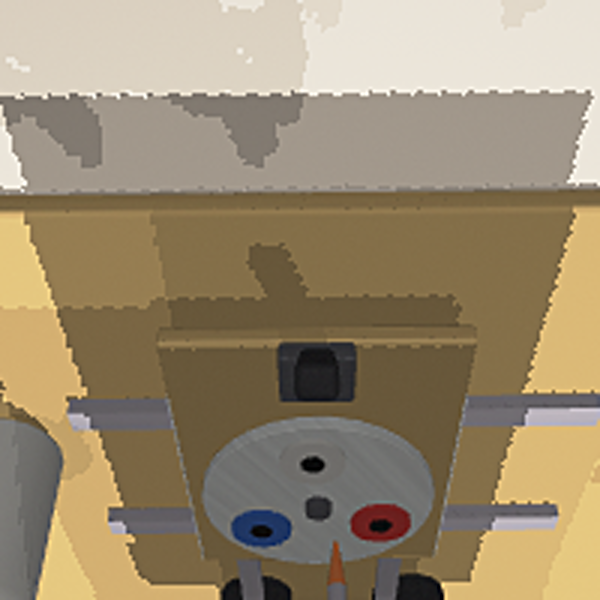

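```bash
cat > f3.py <<'E'
import pickle,numpy as np
from scipy.optimize import least_squares
i=pickle.load(open("w2.pkl","rb")); W=i["world_to_cam"];R_=W[:3,:3];p0=-R_.T@W[:3,3]
x,y,yaw=.5911,-.0206,.2117; s,c=np.sin(yaw),np.cos(yaw)
def ray(o,z):
    u=(np.array(o)+.5)/3-.5+[150,20]; d=R_.T@np.linalg.solve(i["K"],[*u,1]); return p0+d*(z-p0[2])/d[2]
def tp(p): dx,dy=p[0]-x,p[1]-y; return np.array([s*dx-c*dy,c*dx+s*dy,p[2]])
for n,o,z in [("blue",(262,532),.062),("red",(381,526),.062),("white",(314,464),.062),("cen",(319,508),.06),("tip",(336,540),.07),("frontL",(158,345),.05),("frontR",(474,339),.05),("htop",(317,363),.1105),("hfoot",(317,398),.06),("plateL-base",(60,192),.015),("plateR",(560,188),.015)]:
    p=ray(o,z); print(n,p.round(4),tp(p).round(4))
E
python3 f3.py
```

```text
blue [ 0.5491 -0.0314  0.062 ] [ 0.0018 -0.0433  0.062 ]
red [ 0.6124 -0.0132  0.062 ] [-0.0027  0.0224  0.062 ]
white [0.5655 0.0335 0.062 ] [-0.0583 -0.0137  0.062 ]
cen [ 0.5761 -0.0057  0.06  ] [-0.0177 -0.0115  0.06  ]
tip [ 0.5884 -0.0197  0.07  ] [-0.0014 -0.0025  0.07  ]
frontL [0.4854 0.0874 0.05  ] [-0.1278 -0.0806  0.05  ]
frontR [0.6195 0.1175 0.05  ] [-0.129   0.0567  0.05  ]
htop [0.543  0.1488 0.1105] [-0.1758 -0.0114  0.1105]
hfoot [0.5578 0.0783 0.06  ] [-0.1037 -0.0117  0.06  ]
plateL-base [0.4403 0.1308 0.015 ] [-0.1797 -0.1156  0.015 ]
plateR [0.6405 0.1728 0.015 ] [-0.1787  0.0889  0.015 ]
```

```bash
python3 - <<'E'
import cv2
a=cv2.imread("pics/wrist2.png")[125:165,230:280]
a=cv2.convertScaleAbs(a,alpha=3)
cv2.imwrite("pics/hz.png",cv2.resize(a,(750,600),interpolation=cv2.INTER_NEAREST))
E
```

```text
(no output)
```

View pics/hz.png

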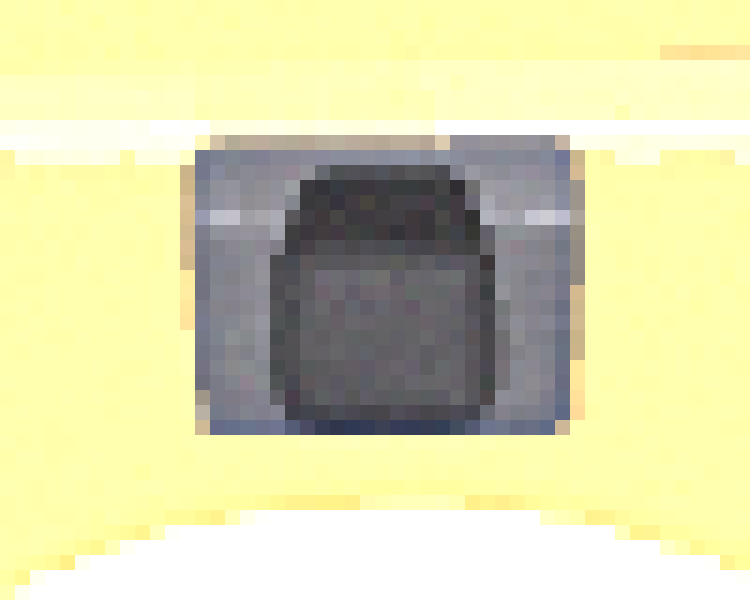

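```bash
cat >> f3.py <<'E'
print()
p=ray((316.3,381.4),.1105);print(p,tp(p)); g=tp(p)+[.0206,0,-.0245]; print("grip press",g)
gw=np.array([x+s*g[0]+c*g[1],y-c*g[0]+s*g[1],.086]);print("grip world",gw)
z=np.array([.135,-.612,-.779]);z/=np.linalg.norm(z)
for b in(.15,0,-.0): print(b,(gw+(.015-b)*z).round(4))
p=ray((60,210),.015);print(tp(p))
E
python3 f3.py|tail -6; python3 leg.py .5342,.179,.2 
```

```text
grip press [-0.14609602 -0.01176469  0.086     ]
grip world [0.54889993 0.11976242 0.086     ]
0.15 [0.5307 0.2024 0.1912]
0 [0.5509 0.1106 0.0743]
-0.0 [0.5509 0.1106 0.0743]
[-0.17125123 -0.11781625  0.015     ]
.5342,.179,.2 total [ 0.0084 -0.0049  0.0618] 2 [0.0042, -0.0024, 0.0309]
```

```bash
python3 leg.py .5509,.1106,.0743
```

```text
.5509,.1106,.0743 total [ 0.0323 -0.0041  0.2038] 6 [0.0054, -0.0007, 0.034]
```

Emit:
{"method": "apply_moves", "body": {"deltas": [[0.011,-0.002,0.025,0],[0.011,-0.002,0.025,0],[0.01,0,0.025,0],[0,0,0.025,0],[0,0,0.025,0],[0,0,0,0]]}}

```text
time: 9.13
tool_pos: [0.5423, 0.1595, 0.137]
orientation: [3.12, 0.676, 1.763]
contact_force: [-0.8, -0.0, 0.4]
width: 0.0597
```

```bash
python3 st.py;python3 leg.py .5509,.1106,.0743; python3 - <<'E'
from bench import optics
import cv2,pickle
a=optics.camera("wrist")[:,:,::-1]; cv2.imwrite("pics/wrist3.png",a)
E
```

```text
{'time': 9.133, 'q': [0.579, 0.332, 1.585, -0.629, 1.51, 0.512], 'dq': [0.03, -0.018, -0.054, 0.019, 0.069, -0.005], 'effort': [-0.308, -64.967, -47.493, -4.628, 1.004, 0.111], 'tool_pos': [0.542, 0.16, 0.137], 'orientation': [3.12, 0.676, 1.763], 'contact_force': [-0.805, -0.05, 0.448], 'torque': [0.267, 0.09, 0.008], 'width': 0.06}
toolx [-0.149  0.765 -0.626] y [0.979 0.204 0.016] z [ 0.14 -0.61 -0.78]
.5509,.1106,.0743 total [ 0.0005 -0.0026  0.0799] 3 [0.0002, -0.0009, 0.0266]
```

View pics/wrist3.png

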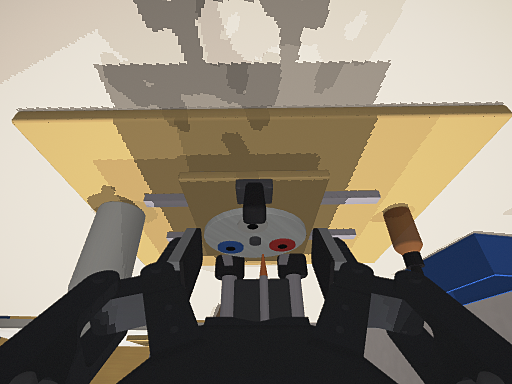

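Emit:
{"method": "apply_moves", "body": {"deltas": [[0,-0.001,0.02,0],[0,-0.001,0.02,0],[0,-0.001,0.02,0],[0,0,0.018,0],[0,0,0,0]]}}

```text
time: 9.6
tool_pos: [0.5507, 0.1127, 0.0773]
orientation: [3.118, 0.676, 1.763]
contact_force: [-0.5, -0.4, -0.7]
width: 0.06
```

```bash
python3 st.py;python3 leg.py .5509,.1106,.0743; python3 - <<'E'
from bench import optics
import cv2,pickle
for n in("wrist","side"):
  a=optics.camera(n)[:,:,::-1]; cv2.imwrite(f"pics/{n}4.png",a)
E
```

```text
{'time': 9.6, 'q': [0.506, 0.362, 1.67, -0.66, 1.376, 0.528], 'dq': [0.026, -0.015, -0.028, 0.02, 0.051, -0.004], 'effort': [-0.627, -62.257, -43.828, -4.465, 1.23, 0.092], 'tool_pos': [0.551, 0.113, 0.077], 'orientation': [3.118, 0.676, 1.763], 'contact_force': [-0.518, -0.445, -0.7], 'torque': [0.31, 0.088, -0.034], 'width': 0.06}
toolx [-0.149  0.766 -0.625] y [0.979 0.205 0.018] z [ 0.142 -0.609 -0.78 ]
.5509,.1106,.0743 total [ 0.0002 -0.0003  0.0036] 1 [0.0002, -0.0003, 0.0036]
```

View pics/wrist4.png

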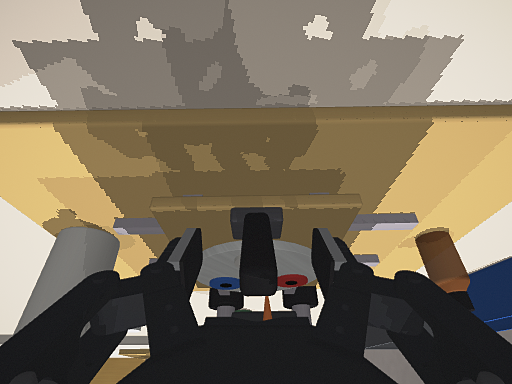

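View pics/side4.png

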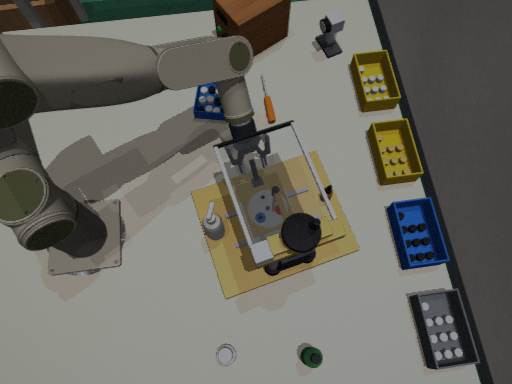

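Emit:
{"method": "apply_moves", "body": {"deltas": [[0,0,0.001,0],[0,0,0,0],[0,0,0,0],[0,0,0,0],[0,0,0,0],[0,0,0,0]], "jaw": 0.0, "squeeze": 35}}

```text
time: 10.2
tool_pos: [0.5504, 0.1132, 0.0766]
orientation: [3.118, 0.676, 1.764]
contact_force: [-0.7, 1.4, 6.0]
width: 0.0154
```

```bash
python3 st.py; python3 - <<'E'
from bench import optics
import cv2,pickle
pickle.dump(optics.camera_info("wrist"),open("w5.pkl","wb"))
a=optics.camera("wrist")[:,:,::-1]; cv2.imwrite("pics/wrist5.png",a)
cv2.imwrite("pics/wrist5z.png",cv2.resize(a[180:320,160:360],(800,560),interpolation=cv2.INTER_CUBIC))
E
```

```text
{'time': 10.2, 'q': [0.507, 0.362, 1.672, -0.661, 1.374, 0.529], 'dq': [-0.003, 0.0, 0.001, -0.003, 0.0, 0.001], 'effort': [-0.936, -56.963, -38.609, -3.554, 1.498, 0.102], 'tool_pos': [0.55, 0.113, 0.077], 'orientation': [3.118, 0.676, 1.764], 'contact_force': [-0.683, 1.407, 5.971], 'torque': [-0.124, 0.474, -0.334], 'width': 0.015}
toolx [-0.15   0.766 -0.625] y [0.978 0.206 0.018] z [ 0.143 -0.609 -0.78 ]
```

View pics/wrist5z.png

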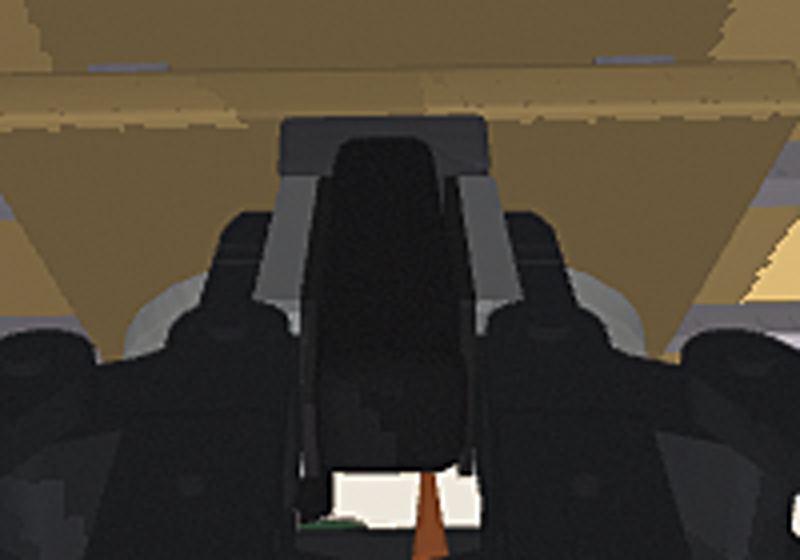

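```bash
cat > pm.py <<'E'
import sys,numpy as np
from bench import manip
from scipy.spatial.transform import Rotation as R
m=R.from_euler('xyz',manip.sense()['orientation']).as_matrix()
dx,dy=map(float,sys.argv[1:3]); s,c=np.sin(.2117),np.cos(.2117)
print((m.T@[s*dx+c*dy,-c*dx+s*dy,0]).round(5))
E
python3 pm.py -.003 .042
```

```text
[ 0.00295  0.04198 -0.00139]
```

Emit:
{"method": "apply_moves", "body": {"deltas": [[0.0004,0.004,-0.0001,0],[0.0005,0.007,-0.0003,0],[0.0005,0.008,-0.0003,0],[0.0005,0.008,-0.0003,0],[0.0005,0.008,-0.0002,0],[0.0005,0.005,-0.0002,0],[0,0.002,0,0],[0,0,0,0]]}}

```text
time: 10.92
tool_pos: [0.5909, 0.1237, 0.0765]
orientation: [3.119, 0.677, 1.763]
contact_force: [0.9, -1.7, 6.8]
width: 0.0157
```

```bash
python3 st.py; cat > look.py <<'E'
import sys,cv2
from bench import optics
t=sys.argv[1]
s=optics.camera("scene")[:,:,::-1]; d=optics.camera("side")[:,:,::-1]
cv2.imwrite(f"pics/scene{t}.png",s);cv2.imwrite(f"pics/side{t}.png",d)
z=lambda a:cv2.resize(a,(480,480),interpolation=cv2.INTER_CUBIC)
import numpy as np
cv2.imwrite(f"pics/z{t}s.png",cv2.resize(s[195:265,225:305],(800,700)[:1]+(700,) if 0 else (640,560),interpolation=cv2.INTER_CUBIC))
cv2.imwrite(f"pics/z{t}d.png",cv2.resize(d[170:240,225:305],(640,560),interpolation=cv2.INTER_CUBIC))
E
python3 look.py 6
```

```text
{'time': 10.917, 'q': [0.491, 0.457, 1.548, -0.663, 1.39, 0.5], 'dq': [0.001, -0.007, 0.008, -0.004, -0.008, 0.002], 'effort': [1.733, -62.183, -40.381, -2.455, 0.965, 0.063], 'tool_pos': [0.591, 0.124, 0.077], 'orientation': [3.119, 0.677, 1.763], 'contact_force': [0.896, -1.702, 6.757], 'torque': [-0.582, 0.32, -0.247], 'width': 0.016}
toolx [-0.149  0.765 -0.627] y [0.979 0.205 0.017] z [ 0.142 -0.611 -0.779]
```

View pics/z6s.png

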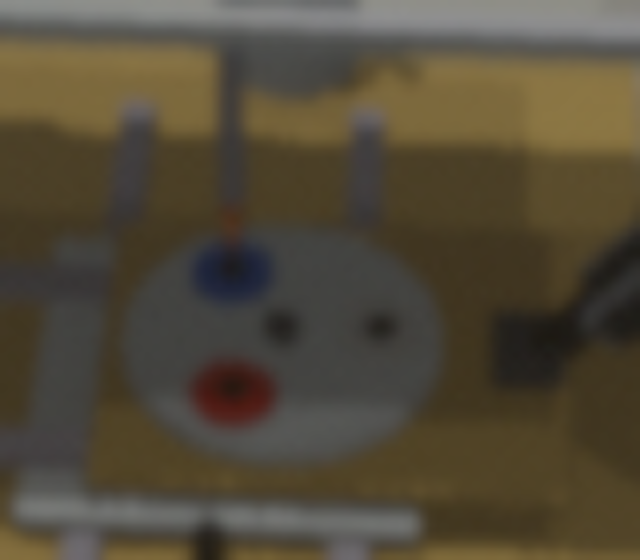

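View pics/z6d.png

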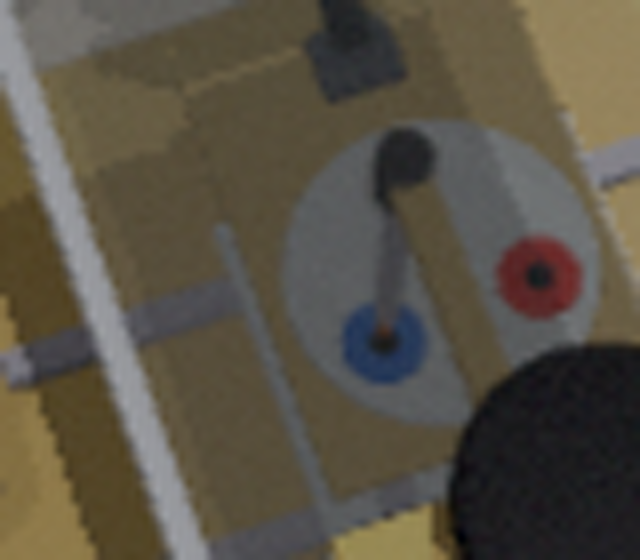

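```bash
cat > big.py <<'E'
import sys,cv2,numpy as np
t,su,sv,du,dv=sys.argv[1],*map(int,sys.argv[2:6])
o=[]
for n,u,v in(("scene",su,sv),("side",du,dv)):
    a=cv2.convertScaleAbs(cv2.imread(f"pics/{n}{t}.png")[v-10:v+10,u-10:u+10],alpha=2.2)
    o.append(cv2.resize(a,(400,400),interpolation=cv2.INTER_NEAREST))
cv2.imwrite(f"pics/big{t}.png",np.hstack(o))
E
python3 big.py 6 254 228 273 212
```

```text
(no output)
```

View pics/big6.png

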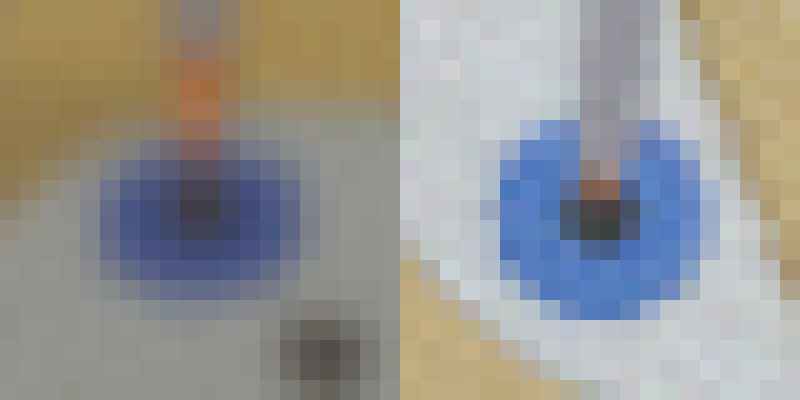

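```bash
cat > f4.py <<'E'
from fit import *
yaw=.2117;s,c=np.sin(yaw),np.cos(yaw)
b=np.array([.5911,-.0206,.062])
for n in I:
    f=lambda p:proj(I[n],p)
    p0=f(b); print(n,p0.round(1),"up8",(f(b+[0,0,.008])-p0).round(2),"px5mm",(f(b+.005*np.array([s,-c,0]))-p0).round(2),"py5mm",(f(b+.005*np.array([c,s,0]))-p0).round(2),"rod 40mm",(f(b+[0,0,.04])-p0).round(2))
E
python3 f4.py
```

```text
scene [253.2 228.6] up8 [-0.02 -1.85] px5mm [-1.59 -0.06] py5mm [-0.1   1.11] rod 40mm [-0.1  -9.39]
side [273.1 211.5] up8 [ 0.1  -0.77] px5mm [0.58 1.47] py5mm [ 1.53 -0.53] rod 40mm [ 0.49 -3.97]
```

```bash
python3 - <<'E'
import cv2,numpy as np
d=cv2.imread("pics/side6.png").astype(float); s=cv2.imread("pics/scene6.png").astype(float)
# side: blue-red difference rows
for v in range(210,219): 
    w=(d[v,262:285,0]-d[v,262:285,2]); w=np.clip(w-8,0,None); print(v,round((w*np.arange(262,285)).sum()/w.sum(),2),w.sum().round())
print("dark spot rows"); 
for v in range(208,217): print(v,d[v,266:281].sum(1).astype(int).tolist())
print("orange r-b")
for v in range(207,214): print(v,(d[v,266:281,2]-d[v,266:281,0]).astype(int).tolist())
print("rod")
for v in range(196,209): print(v,d[v,266:281].sum(1).astype(int).tolist())
E
```

```text
210 272.28 267.0
211 272.46 290.0
212 272.52 257.0
213 272.6 268.0
214 272.51 359.0
215 272.43 358.0
216 272.52 297.0
217 272.55 165.0
218 nan 0.0
dark spot rows
208 [269, 280, 276, 254, 216, 200, 209, 203, 203, 204, 245, 274, 265, 221, 206]
209 [268, 260, 240, 194, 194, 188, 203, 202, 194, 179, 202, 241, 263, 226, 202]
210 [269, 257, 203, 177, 178, 187, 176, 199, 193, 188, 184, 213, 269, 248, 206]
211 [275, 256, 174, 187, 174, 160, 137, 147, 147, 192, 181, 200, 252, 268, 220]
212 [263, 233, 186, 186, 167, 122, 99, 92, 116, 174, 187, 192, 238, 274, 255]
213 [267, 257, 184, 184, 180, 126, 90, 87, 128, 180, 179, 202, 242, 282, 273]
214 [272, 255, 170, 184, 173, 183, 148, 141, 167, 182, 185, 206, 250, 274, 264]
215 [271, 259, 211, 183, 181, 185, 177, 186, 178, 191, 186, 222, 274, 279, 271]
216 [282, 274, 256, 211, 177, 180, 183, 182, 181, 182, 198, 244, 275, 279, 279]
orange r-b
207 [-2, -2, -5, -4, -6, -10, -4, -3, -3, -3, -4, -3, 4, 25, 28]
208 [-3, -3, -6, -19, -35, -31, -3, -3, -9, -27, -17, -3, 0, 14, 25]
209 [-4, -5, -18, -42, -45, -38, -3, -3, -12, -38, -39, -18, -1, 10, 25]
210 
[... 700 characters left out ...]
, 276, 270, 276, 273, 265, 243, 203, 198, 206, 210, 211, 222, 222, 229]
202 [270, 274, 275, 274, 276, 264, 227, 204, 208, 221, 255, 187, 215, 213, 224]
203 [280, 271, 277, 282, 276, 265, 229, 206, 202, 224, 261, 226, 206, 224, 216]
204 [277, 283, 285, 274, 275, 261, 216, 203, 205, 236, 267, 223, 210, 219, 224]
205 [275, 280, 281, 281, 276, 261, 211, 205, 204, 233, 271, 259, 199, 228, 215]
206 [274, 279, 279, 282, 278, 263, 214, 205, 214, 245, 276, 263, 222, 207, 221]
207 [267, 277, 280, 276, 269, 246, 205, 198, 218, 244, 274, 275, 256, 201, 222]
208 [269, 280, 276, 254, 216, 200, 209, 203, 203, 204, 245, 274, 265, 221, 206]<stdin>:5: RuntimeWarning: invalid value encountered in scalar divide
```

```bash
python3 - <<'E'
import cv2,numpy as np
d=cv2.imread("pics/scene6.png").astype(float)
for v in range(224,235): 
    w=(d[v,246:262,0]-d[v,246:262,2]); w=np.clip(w-6,0,None); print(v,round((w*np.arange(246,262)).sum()/max(w.sum(),1),2),w.sum().round(), "orange",(d[v,250:258,2]-d[v,250:258,0]).astype(int).tolist(),"sum",d[v,250:258].sum(1).astype(int).tolist())
for v in range(208,218): print(v,d[v,247:260].sum(1).astype(int).tolist())
E
```

```text
224 0.0 0.0 orange [16, 14, 17, 26, 25, 9, 3, 3] sum [170, 169, 162, 156, 159, 170, 179, 188]
225 256.0 3.0 orange [2, -3, 0, 10, 10, -4, -9, -6] sum [174, 164, 150, 144, 144, 152, 170, 176]
226 254.07 55.0 orange [-12, -16, -13, -3, -2, -13, -19, -15] sum [159, 147, 136, 120, 121, 131, 143, 156]
227 253.67 106.0 orange [-22, -23, -17, -6, -5, -16, -24, -23] sum [141, 127, 115, 101, 100, 112, 124, 139]
228 253.58 114.0 orange [-26, -24, -14, -4, -5, -14, -24, -26] sum [130, 119, 106, 89, 90, 104, 116, 133]
229 253.55 140.0 orange [-26, -26, -19, -11, -11, -20, -25, -27] sum [131, 119, 110, 99, 100, 105, 120, 130]
230 253.51 159.0 orange [-23, -26, -24, -22, -22, -25, -26, -23] sum [139, 127, 124, 113, 114, 117, 127, 136]
231 253.54 129.0 orange [-16, -22, -24, -25, -24, -25, -22, -16] sum [152, 143, 134, 132, 131, 136, 143, 155]
232 253.48 52.0 orange [-6, -12, -16, -17, -16, -15, -11, -7] sum [176, 168, 160, 154, 155, 159, 166, 171]
233 253.0 1.0 orange [-1, -2, -6, -7, -6, -4, -2, 0] sum [195, 189, 183, 183, 182, 186, 186, 186]
234 0.0 0.0 orange [2, 1, -1, 0, 1, 1, 2, 1] sum [199, 198, 197, 192, 195, 197, 196, 183]
208 [289, 289, 290, 285, 265, 220, 189, 193, 227, 255, 265, 264, 260]
209 [288, 289, 287, 282, 263, 220, 188, 195, 229, 260, 272, 268, 268]
210 [281, 282, 279, 278, 257, 215, 187, 193, 227, 261, 271, 269, 270]
211 [255, 255, 252, 249, 233, 202, 181, 185, 209, 237, 249, 249, 256]
212 [208, 207, 208, 207, 198, 184, 172, 175, 186, 201, 207, 211, 217]
213 [182, 180, 181, 182, 179, 173, 171, 172, 174, 177, 179, 184, 189]
214 [177, 173, 178, 177, 175, 171, 170, 169, 171, 175, 176, 177, 179]
215 [174, 178, 173, 174, 173, 169, 168, 169, 170, 175, 174, 176, 176]
216 [176, 174, 176, 176, 175, 169, 169, 169, 168, 174, 175, 175, 178]
217 [174, 173, 174, 174, 170, 170, 171, 169, 171, 174, 174, 177, 176]
```

Emit:
{"method": "apply_moves", "body": {"deltas": [[0,0,0,0],[0,0,0,0],[0,0,0,0],[0,0,0,0],[0,0,0,0],[0,0,0,0],[0,0,0,0],[0,0,0,0]]}}

```text
time: 11.68
tool_pos: [0.5909, 0.1238, 0.0766]
orientation: [3.119, 0.677, 1.763]
contact_force: [2.0, -2.3, 4.7]
width: 0.0158
```

Emit:
{"method": "apply_moves", "body": {"deltas": [[0,0,0,0],[0,0,0,0],[0,0,0,0],[0,0,0,0],[0,0,0,0],[0,0,0,0],[0,0,0,0],[0,0,0,0]]}}

```text
time: 12.35
tool_pos: [0.5909, 0.1238, 0.0766]
orientation: [3.119, 0.677, 1.763]
contact_force: [2.4, -2.7, 4.5]
width: 0.0155
```

Emit:
{"method": "apply_moves", "body": {"deltas": [[0,0,0,0],[0,0,0,0],[0,0,0,0],[0,0,0,0],[0,0,0,0],[0,0,0,0],[0,0,0,0],[0,0,0,0]]}}

```text
time: 13.02
tool_pos: [0.5909, 0.1238, 0.0766]
orientation: [3.119, 0.677, 1.763]
contact_force: [1.6, -2.9, 4.2]
width: 0.0158
```

Emit:
{"method": "apply_moves", "body": {"deltas": [[0,0,0,0],[0,0,0,0],[0,0,0,0],[0,0,0,0]]}}

```text
time: 13.35
tool_pos: [0.5909, 0.1238, 0.0766]
orientation: [3.119, 0.677, 1.763]
contact_force: [3.1, -1.5, 4.9]
width: 0.0153
```

```bash
python3 look.py 7; python3 big.py 7 254 228 273 212; python3 st.py; python3 pm.py .0063 -.0655
```

```text
{'time': 13.45, 'q': [0.491, 0.456, 1.549, -0.663, 1.389, 0.5], 'dq': [0.001, 0.002, 0.0, -0.001, 0.001, 0.0], 'effort': [1.879, -62.721, -40.089, -2.551, 1.184, 0.099], 'tool_pos': [0.591, 0.124, 0.077], 'orientation': [3.119, 0.677, 1.763], 'contact_force': [1.937, -2.0, 5.578], 'torque': [-0.493, 0.335, -0.197], 'width': 0.016}
toolx [-0.149  0.765 -0.626] y [0.979 0.205 0.018] z [ 0.142 -0.61  -0.779]
[-0.00588 -0.06546  0.00324]
```

View pics/big7.png

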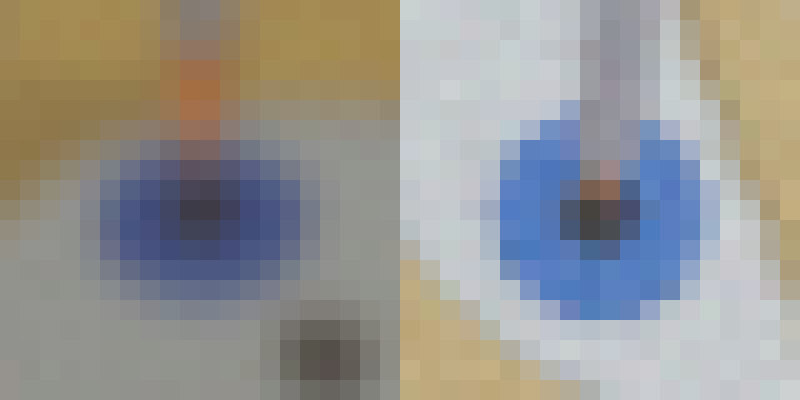

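Emit:
{"method": "apply_moves", "body": {"deltas": [[-0.0005,-0.0065,0.0002,0],[-0.0007,-0.009,0.0004,0],[-0.0008,-0.01,0.0004,0],[-0.0008,-0.01,0.0004,0],[-0.0008,-0.01,0.0004,0],[-0.0007,-0.01,0.0004,0],[-0.0005,-0.007,0.0003,0],[-0.0003,-0.003,0.0001,0]]}}

```text
time: 14.12
tool_pos: [0.5272, 0.1056, 0.0766]
orientation: [3.118, 0.676, 1.764]
contact_force: [1.8, 3.6, 5.1]
width: 0.0155
```

Emit:
{"method": "apply_moves", "body": {"deltas": [[0,0,0,0],[0,0,0,0]]}}

```text
time: 14.28
tool_pos: [0.527, 0.1054, 0.0765]
orientation: [3.12, 0.676, 1.764]
contact_force: [-2.9, 2.3, 8.4]
width: 0.0157
```

```bash
python3 look.py 8; python3 big.py 8 254 228 273 212; python3 st.py
```

```text
{'time': 14.383, 'q': [0.515, 0.308, 1.74, -0.66, 1.369, 0.543], 'dq': [-0.001, 0.001, -0.002, -0.001, 0.001, 0.0], 'effort': [-0.986, -53.431, -38.901, -3.636, 0.372, 0.093], 'tool_pos': [0.527, 0.105, 0.077], 'orientation': [3.12, 0.676, 1.764], 'contact_force': [-2.995, 2.51, 8.807], 'torque': [-0.348, 0.803, -0.592], 'width': 0.016}
toolx [-0.15   0.765 -0.626] y [0.979 0.205 0.017] z [ 0.141 -0.61  -0.78 ]
```

View pics/big8.png

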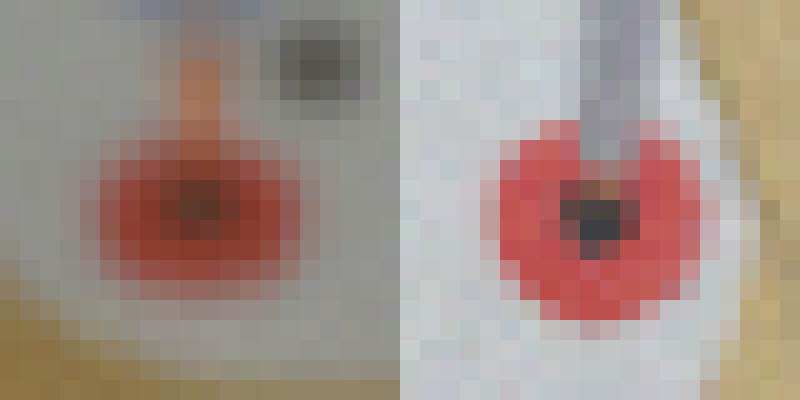

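```bash
python3 - <<'E'
import cv2,numpy as np
for n,t,r0,c0,rows in(("side","6",200,260,(214,218)),("side","8",200,260,(214,218)),("scene","6",0,246,(229,233)),("scene","8",0,246,(229,233))):
    d=cv2.imread(f"pics/{n}{t}.png").astype(float); b=(d[...,0]-d[...,2]) if t=="6" else (d[...,2]-np.maximum(d[...,0],d[...,1])-5)
    cc=slice(246,262) if n=="scene" else slice(264,282)
    w=np.clip(b[rows[0]:rows[1],cc]-6,0,None); V,U=np.mgrid[rows[0]:rows[1],cc]
    print(n,t,"u",(w*U).sum()/w.sum(),"v profile",np.clip(b[200:240,cc]-6,0,None).sum(1).round()[5:36].astype(int).tolist())
E
```

```text
side 6 u 272.483306836248 v profile [0, 0, 4, 102, 202, 285, 310, 277, 288, 383, 380, 317, 178, 3, 0, 0, 0, 0, 0, 0, 0, 0, 0, 0, 0, 0, 0, 0, 0, 0, 0]
side 8 u 272.3475378787879 v profile [0, 0, 0, 35, 133, 249, 266, 229, 228, 300, 322, 272, 162, 0, 0, 0, 0, 0, 0, 0, 0, 0, 0, 0, 0, 0, 1, 0, 7, 13, 22]
scene 6 u 253.52708333333334 v profile [0, 0, 0, 0, 0, 0, 0, 0, 0, 0, 0, 0, 0, 0, 0, 0, 0, 0, 0, 0, 3, 55, 106, 114, 140, 159, 129, 52, 1, 0, 0]
scene 8 u 253.38977072310405 v profile [47, 46, 52, 56, 27, 7, 0, 0, 0, 0, 0, 0, 0, 0, 0, 0, 13, 20, 22, 32, 69, 136, 162, 162, 190, 201, 139, 37, 0, 0, 0]
```

Emit:
{"method": "apply_moves", "body": {"deltas": [[0,0,0,0],[0,0,0,0],[0,0,0,0],[0,0,0,0],[0,0,0,0]], "jaw": 0.05}}

```text
time: 14.8
tool_pos: [0.527, 0.1052, 0.0752]
orientation: [3.121, 0.676, 1.765]
contact_force: [-0.5, 0.2, 0.7]
width: 0.0501
```

Emit:
{"method": "apply_moves", "body": {"deltas": [[0,0,-0.01,0],[0,0,-0.02,0],[0,0,-0.02,0],[0,0,-0.025,0],[0,0,-0.025,0],[0,0,-0.025,0],[0,0,-0.02,0],[0,0,0,0]]}}

```text
time: 15.47
tool_pos: [0.5079, 0.1971, 0.193]
orientation: [3.112, 0.672, 1.762]
contact_force: [0.1, 0.7, 0.5]
width: 0.0499
```

```bash
python3 look.py 9; python3 big.py 9 254 228 273 212; python3 st.py; python3 - <<'E'
from bench import optics
import cv2
cv2.imwrite("pics/wrist9.png",optics.camera("wrist")[:,:,::-1])
E
```

```text
{'time': 15.567, 'q': [0.658, 0.261, 1.568, -0.606, 1.622, 0.521], 'dq': [-0.021, 0.017, 0.043, 0.001, -0.007, 0.001], 'effort': [0.888, -60.824, -47.459, -4.054, 2.338, -0.014], 'tool_pos': [0.507, 0.194, 0.189], 'orientation': [3.118, 0.675, 1.765], 'contact_force': [-0.25, -0.219, -0.297], 'torque': [0.323, 0.051, -0.014], 'width': 0.05}
toolx [-0.15   0.766 -0.625] y [0.978 0.207 0.018] z [ 0.143 -0.608 -0.781]
```

View pics/big9.png

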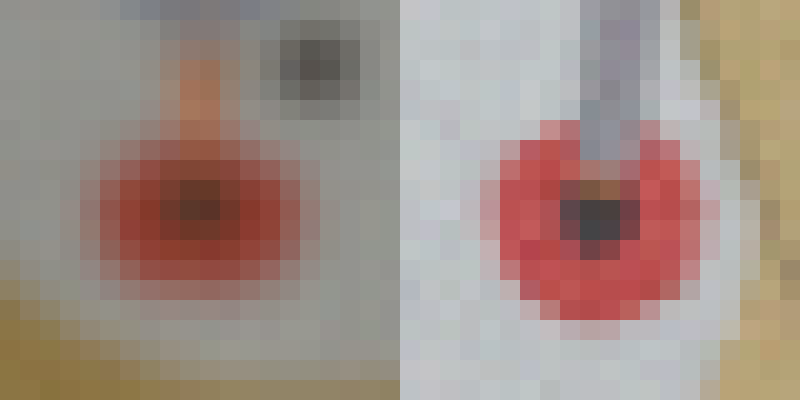

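View pics/wrist9.png

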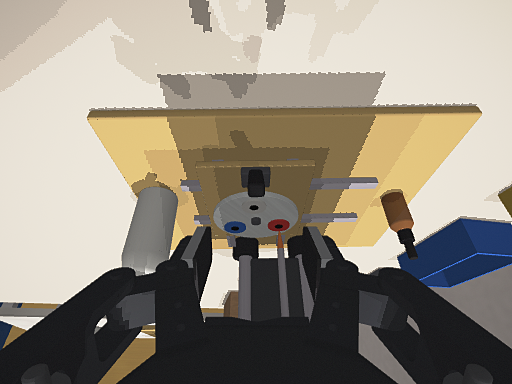

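View pics/side9.png

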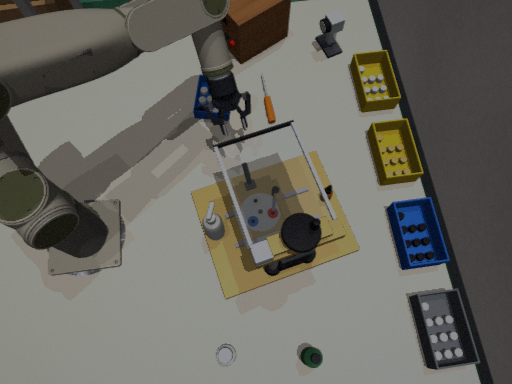

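```bash
python3 - <<'E'
import cv2,numpy as np
a=cv2.imread("pics/wrist9.png")[210:245,255:300]
cv2.imwrite("pics/w9z.png",cv2.resize(cv2.convertScaleAbs(a,alpha=1.5),(720,560),interpolation=cv2.INTER_NEAREST))
from bench import optics
i=optics.camera_info("wrist");W=i["world_to_cam"]
def pr(p): q=i["K"]@(W[:3,:3]@p+W[:3,3]); return q[:2]/q[2]
b=np.array([.5911,-.0206,.062]); print(pr(b),pr(b+[0,0,.008])-pr(b),pr(b+[.005,0,0])-pr(b),pr(b+[0,.005,0])-pr(b))
E
```

```text
[281.18214532 226.26538244] [0.36787655 4.81923949] [3.20604283 0.27506666] [ 0.93465358 -1.5614661 ]
```

View pics/w9z.png

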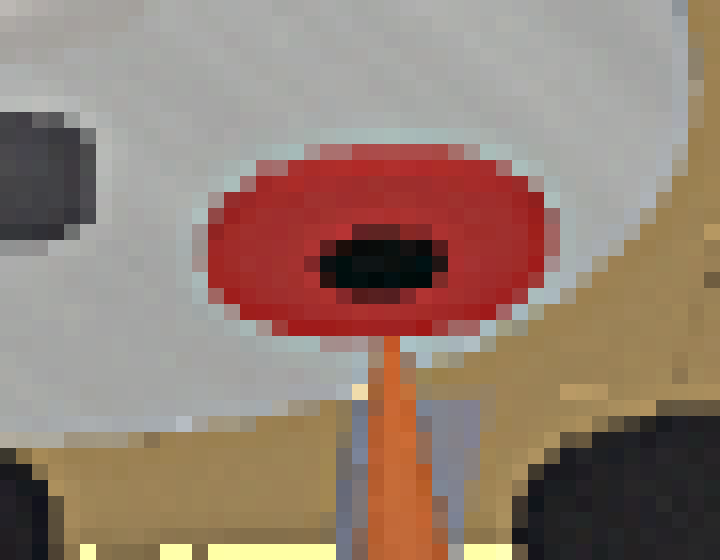

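```bash
python3 -c "
from bench import sign_off
print(sign_off())"
```

```text
the job is handed in; nothing more can be done
None
```

I moved the carrier so the pointer stood over the blue spot, held it there for about 2.5 s, then moved it on to the red spot and let go. The job is handed in at about 15.6 s of the 51 s allowed.

**How the tool was leaned:** the moves cannot tilt the tool. I pushed it outward past the arm's reach limit, which leaned it to about 39 degrees in the right direction, then carried it over the press at that angle.

- **Blue:** the scene and side pictures before and after the hold showed the tip over the spot to within about 1 mm, with no movement.
- **Red:** after letting go, with the gripper about 150 mm clear of the handle, the wrist picture put the tip within about 1 mm of the spot. The scene and side pictures looked the same as before the release.
- **Bystanders:** the bottles, tray, screwdriver and chuck look undisturbed in the last pictures. I checked them by eye only.
- **Force reading:** one reading of about 69 N (limit 120 N) appeared while the arm was in free air, when joint 3 stopped close to its 0.02 rad limit (0.022 measured). It cleared at once. All later readings were under 10 N.
- **Disagreements:** one base plate corner I read in the scene picture was about 6 pixels off, so I left it out. My first reading of the pointer tip was about 2.6 pixels off. I positioned by the later pictures of tip and spot together.

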